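Tip a tall carton into the sealing jig and press its lid on the pad

ROBOT

A 7-joint arm with a two-finger parallel gripper is mounted at the origin on the work surface. World frame = base frame: x ahead of the robot, y to its left, z up, the work surface at z = 0. Lengths are in m, angles in rad, forces in N, time in s.
With the tool pointing down it reaches from about 0.4 to 0.875 m from the base axis. Payload 19.3 kg.
Tool frame: the origin (TCP) lies midway between the tips of the shut fingers; the grasp point (between the pads) lies 19 mm behind it (grip_point_offset is the distance from the TCP to the grasp point, in m); z points along the fingers, y is the line along which they close (so a half turn about z gives the same grasp; the last joint's range is limited). The gripper opens to 85 mm and grips with 20 to 120 N. Pads are 22 mm wide; open, the fingers measure 114 mm over their backs; the gripper's body (76 mm by 85 mm) begins 54 mm behind the grasp point. The pads swing forward as they close: fully open they stand 13 mm farther back than shut.
Start: joints at [1.261, 0.521, -0.036, 1.599, 0.021, 1.021, -0.113], TCP at [0.148, -0.607, 0.231] pointing down, gripper open.
Joint ranges: [-2.91, 2.91], [-0.3, 2.13], [-1.5, 1.42], [0.17, 2.43], [-1.26, 4.41], [0.16, 1.93], [-2.52, 2.52]. Speed limits (rad/s): [1.89, 1.89, 2.39, 2.39, 3.01, 3.01, 3.01].

INTERFACE

Orientations are given as a rotation vector (axis times angle).
In Python, from cell import observe, read_camera, camera_info, job_done, grip_point_offset gives the robot as it stands.
- The arm moves only by the shell command python3 -m inch 'ROWS' [OPENING] [FORCE]. ROWS is JSON, a list of rows, each a list of 2 entries, a list of its own where there are three numbers: the shift along the tool's x, y, z scaled (see below), then the turn about the tool's z scaled (see below). In form: [[[x, y, z], spin], ...]. A call has 1 to 20 rows; each row shifts and turns the commanded pose from where the row before left it, along the tool's axes as they then stand; what a row does not reach is not made up. The controller multiplies each number of a shift by 2 cm and each number of a turn by 0.12 rad. A row lasts 1/12 s, in which the tool goes at most 41.7 mm and 7.16 degrees, less where a joint would pass 70% of its speed; a pose out of reach is approached as far as the arm can. A call with a number of a shift or a turn outside -1 to 1 is refused whole. A call with a gripper value outside its range is refused whole. OPENING is the gripper command: -1 is fully open, 1 is shut, values between are in proportion, set as the call begins (- or left out, the last holds). The fingers move at their own pace and stop on an object; FORCE is the grip in N (left out, the last holds). Time passes only in rows, so rows that do not move let the fingers close. It gives the time, the measured TCP pose, the force, the opening and the grip force at its end, in the units of the state.
- observe(): the state, without advancing time (a new reading comes with each control period).
- read_camera(name): name is "scene" or "top"; returns the picture (400x640x3 uint8, red, green, blue); there is no depth.
- camera_info(name): a dict with "camera_matrix" (3x3 intrinsics, pixels), "k1" (the pictures are not rectified: a ray, as slopes to the right and down, at radius r is drawn at 1 + k1 r^2 times it, then the intrinsics apply), "rvec" (rotation vector, rad) and "tvec" (3), from world to camera coordinates, as OpenCV has them. Camera axes: x right, y down, z forward; pixel columns grow to the right and rows downward; lengths in m; the calibration is good to about 2 mm. A picture is of the moment at which its call begins. camera_info takes no time and is no camera call.
- job_done(): hands the job in; it is judged then, once.
The state is a dict: "time_s": time; "joint_pos": joint angles; "joint_vel": joint speeds; "tau": joint torques, N m; "tool_pos": TCP position; "orientation": TCP orientation; "force": force on the tool from outside, world axes, zero at the start; "moment": the same for the moment, N m; "finger_gap": finger opening in m; "finger_force": force on a finger pad.
Only numpy, scipy, OpenCV 4.12 (cv2) and the standard library are available. Lean on these libraries where they do the work, as an engineer would, in place of code of your own. Each camera call takes 0.05 s, during which the arm holds its last target. There are 200 camera calls.

TASK

Tip the tall white carton over by pushing it near its top, so that it falls flat along the jig's channel with its lid towards the press. Then push it along from behind until its lid meets the rubber pad, and press it there with about 12 newtons (the pad must never take more than 20) for a full second. Let go and leave the carton lying straight in the channel at the pad, without knocking over or shifting anything around the jig.

Things in the scene. Friction and masses are not known exactly. Their poses are not given: they have to be found in the camera images.
- jig: Fixed aluminium jig. Base plate 500 x 150 x 8 mm (its top is the channel floor), from x = -240 to +260 mm; sheet-steel guides lean outwards, 98 mm apart at the floor, 132 mm at their tops 34 mm above the counter, from x = -242 to +142 mm. Origin: on the counter, on the channel's centre line. x: along the channel from the open end, where the carton stands, to the press; z up.
- press: Press at the channel's far end, same origin and axes as the jig: grey plate 120 mm wide, top 103 mm above the counter, front at x = +225 mm, before it a sprung rubber pad (82 mm wide, 18 to 88 mm above the counter). The pad's set depth is not measured: its face lies anywhere from x = +139 to +179 mm, to be felt for. Its stiff spring gives about 2 mm under 12 N, 6 mm at most.
- carton: Tall closed white carton, 90 x 90 x 220 mm, 0.28 to 0.52 kg, too wide to grasp, upright on the jig floor at the open end, faces nearly parallel to the channel. Origin: centre of its bottom face; z: from bottom to lid. Tipped 22 degrees about its front bottom edge it falls by itself. Lying, its origin is the middle of the end face away from the press, 53 mm above the counter.
- lid (a point): Centre of the carton's lid (top face), 220 mm along the carton's z axis: 228 mm above the counter when it stands, 53 mm when it lies in the channel, then 25 mm or more short of the pad. Sliding the lying carton along takes a few newtons.
- black_jar: Bystander: black jar, 90 mm across, 160 mm high, standing on the robot's side of the jig; origin at the centre of its underside. Leave it alone.
- amber_bottle: Bystander: brown glass bottle, 60 mm across, 130 mm high, beyond the jig; origin at the centre of its underside. Leave it alone.
- small_bottle: Bystander: small brown glass bottle, 42 mm across, 85 mm high, beyond the jig; origin at the centre of its underside. Leave it alone.
- salve_tub: Bystander: white tub, 68 mm across, 60 mm high, beyond the jig; origin at the centre of its underside. Leave it alone.
- mortar: Bystander: white ceramic bowl, 100 mm across, 60 mm high, on the robot's side of the jig; origin at the centre of its underside. Leave it alone.
- pill_box: Bystander: small white box, 50 x 35 x 90 mm high, beyond the jig near the carton; origin at the centre of its underside. Leave it alone.
Mind the look-alikes: they are no part of the job. Leave any orange or red look-alike of the carton alone.

How it is judged:
On the way, in this order (a step that is already met when the one before it is completed fails the run):
1. the carton lies flat along the channel, lid towards the press (angle between carton's own z axis and vertical above 1.49 rad and angle between the z axis of carton and the x axis of jig, either way round below 0.1 rad and y of lid in the frame of jig between -0.012 and 0.012 m and y of carton in the frame of jig between -0.012 and 0.012 m and z of lid in the frame of jig between 0.045 and 0.063 m and x of lid in the frame of jig above 0.04 m), for 0.2 s.
2. the lying carton is pressed against the pad with more than 5 N, for 0.7 s (all of step 1 and contact force between carton and press above 5 N), for 0.7 s.
At the end, for the whole second after the job is handed in: The carton lies at rest on its side on the channel's floor, lid towards the press: level within 4.5 degrees, within 0.1 rad of the channel, both ends within 12 mm of its centre line, and the lid's centre 131 to 190 mm along the jig's x axis and 45 to 63 mm above the counter (all of step 1 and x of lid in the frame of jig between 0.131 and 0.19 m and linear speed of carton below 0.01 m/s); the robot touches nothing.
It fails at once if the pad takes more than 20 N from the carton (contact force between carton and press above 20 N).
It fails at once if the robot pushes on the carton with more than 30 N (contact force between the arm and carton above 30 N).
It fails at once if the fingers push on the carton with more than 30 N (contact force between the fingers and carton above 30 N).
It fails at once if a bystander is shifted by more than 20 mm or tipped (distance of any of black_jar, amber_bottle, small_bottle, salve_tub, mortar, pill_box from where it was at the start of the episode above 0.02 m or angle between any of black_jar, amber_bottle, small_bottle, salve_tub, mortar, pill_box's own z axis and vertical above 0.3 rad).
It also fails if it takes over 58 s, if anything falls off the work surface, if the arm or the gripper's body presses on something with over 40 N, if the wrist force passes 120 N, or if a joint passes its speed limit or range.

## Working session

There is one attempt and no reset: what is moved stays moved. The work goes in short steps, Python scripts to look and compute and a shell command to move; the robot and the scene stay as the last step left them, time stands still between calls to the robot, and variables do not carry over. Pictures are saved under pics/ and viewed, at most 10 in all, crops included, and the job is handed in when it is done.

```bash
mkdir -p pics; ls; python3 - <<'E'
from cell import *
import cv2
for n in("scene","top"):
    im=read_camera(n); cv2.imwrite(f"pics/{n}0.png",im[:,:,::-1]); print(camera_info(n))
print(observe(),grip_point_offset)
E
```

```text
pics
{'camera_matrix': array([[418.00046565,   0.        , 317.60681464],
       [  0.        , 418.00046565, 198.43987622],
       [  0.        ,   0.        ,   1.        ]]), 'k1': -0.017376790173796685, 'rvec': array([ 1.41367316,  2.3282456 , -0.75616937]), 'tvec': array([ 0.29263388, -0.25218991,  1.26846142])}
{'camera_matrix': array([[362.9655653 ,   0.        , 312.55818653],
       [  0.        , 362.9655653 , 201.19672584],
       [  0.        ,   0.        ,   1.        ]]), 'k1': 0.005832851712176645, 'rvec': array([ 2.06897616, -2.15028138,  0.22317862]), 'tvec': array([-0.07905687,  0.5251264 ,  1.04588185])}
{'time_s': 0.1, 'joint_pos': array([ 1.26084208,  0.52194635, -0.03633652,  1.59990999,  0.02122984,
        1.02106183, -0.11278163]), 'joint_vel': array([ 0.00095857, -0.00266873, -0.00207416, -0.00179909,  0.00092066,
       -0.00100153,  0.00047101]), 'tau': array([ 6.34567783e-03, -9.28501153e+01,  1.98532216e+00, -3.70532048e+01,
        1.82023854e-02,  5.38194145e-03,  1.63343208e-05]), 'tool_pos': array([ 0.14831858, -0.60687034,  0.23080289]), 'orientation': array([-3.11812820e+00, -3.75640770e-01,  3.06342506e-04]), 'force': array([-0.44507034, -0.70247534, -0.43344855]), 'moment': array([ 0.04049963, -0.03611412, -0.00562353]), 'finger_force': 0.0, 'finger_gap': 0.08542790833116991} 0.0187
```

View pics/scene0.png

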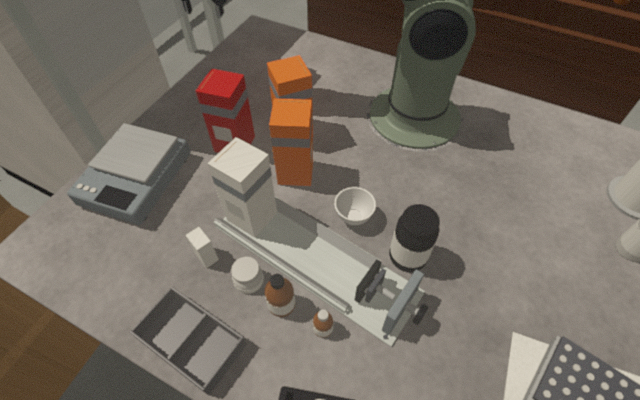

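View pics/top0.png

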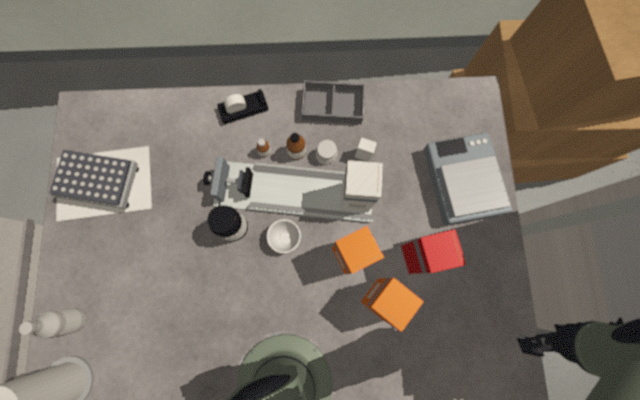

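White carton is at scene (243,185) and top (363,181). The look-alikes are red at top (435,252), orange at (358,250) and (393,303). Only the white one stands in the jig's open end. I'll confirm it, and the jig edges, in an enlarged crop.

```bash
cat > h.py <<'E'
import numpy as np,cv2
from cell import *
def cam(n):
    i=camera_info(n);R=cv2.Rodrigues(i["rvec"])[0];return i["camera_matrix"],np.array([i["k1"],0,0,0,0.]),R,i["tvec"]
def plane(n,pts,z):
    K,d,R,t=cam(n);u=cv2.undistortPoints(np.array(pts,float).reshape(-1,1,2),K,d)[:,0]
    r=np.c_[u,np.ones(len(u))]@R;c=-R.T@t
    return c+r*((z-c[2])/r[:,2])[:,None]
def proj(n,P):
    K,d,R,t=cam(n);return cv2.projectPoints(np.array(P,float).reshape(-1,1,3),cv2.Rodrigues(R)[0],t,K,d)[0][:,0]
E
python3 - <<'E'
import cv2
a=cv2.imread("pics/top0.png")[140:240,195:395]
cv2.imwrite("pics/c1.png",cv2.resize(a,(800,400),interpolation=cv2.INTER_CUBIC))
b=cv2.imread("pics/scene0.png")[135:350,205:435]
cv2.imwrite("pics/c2.png",cv2.resize(b,None,fx=2.7,fy=2.7,interpolation=cv2.INTER_CUBIC))
E
```

```text
(no output)
```

View pics/c1.png

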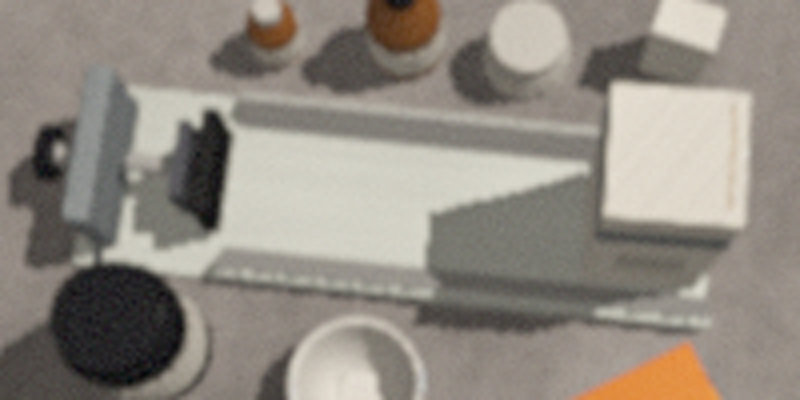

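View pics/c2.png

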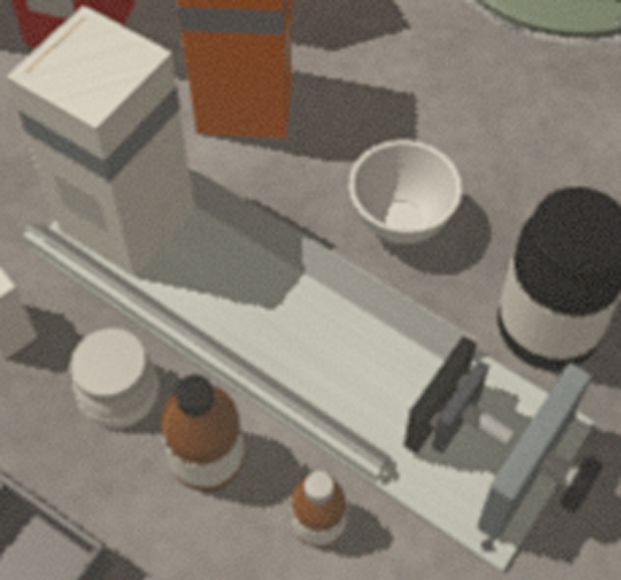

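```bash
python3 - <<'E'
from h import *
T=lambda p:np.array(p)/4+[195-.375,140-.375]
S=lambda p:np.array(p)/2.7+[205-.31,135-.31]
pr=lambda l,x:print(l,np.round(x[:,:2]*1000,1).tolist())
pr("T far guide L,R",plane("top",T([[238,97],[600,128]]),.034))
pr("T near guide L,R",plane("top",T([[208,275],[712,325]]),.034))
pr("S far guide back,press ",plane("scene",S([[27,230],[395,465]]),.034))
pr("S near guide mid, press",plane("scene",S([[308,237],[475,340]]),.034))
pr("T plate near corner, far guide foot",plane("top",T([[75,262]]),.008))
pr("S plate corners",plane("scene",S([[500,570],[592,420]]),.008))
pr("T press plate top front edge?",plane("top",T([[135,80],[105,235]]),.103))
lt=plane("top",T([[612,83],[750,93],[745,230],[602,222]]),.228);pr("T lid",lt)
ls=plane("scene",S([[85,10],[175,57],[100,130],[10,75]]),.228);pr("S lid",ls);print(lt.mean(0),ls.mean(0))
pr("T pad top edge front",plane("top",T([[212,110],[230,135],[213,228]]),.088))
pr("S orange bottom",plane("scene",S([[197,133],[288,135]]),.0))
pr("T orange top",plane("top",[[334,243],[370,228],[384,258],[346,273]],.22))
pr("T pillbox top, tub,",plane("top",T([[655,0],[725,18],[710,55],[648,38]]),.09))
pr("T jar",plane("top",T([[118,325]]),.16)); pr("mortar",plane("top",T([[355,375]]),.06))
E
```

```text
T far guide L,R [[654.2, 80.9], [617.5, -203.8]]
T near guide L,R [[511.6, 104.7], [457.7, -280.4]]
S far guide back,press  [[602.7, -296.4], [649.4, 88.8]]
S near guide mid, press [[493.4, -69.1], [519.7, 102.3]]
T plate near corner, far guide foot [[531.4, 214.5]]
S plate corners [[678.4, 192.3], [529.7, 214.0]]
T press plate top front edge? [[647.7, 146.4], [530.3, 167.0]]
T lid [[590.0, -194.1], [579.6, -283.5], [488.6, -273.1], [497.3, -182.3]]
S lid [[493.9, -269.2], [503.7, -178.9], [590.3, -190.6], [577.3, -281.8]]
[ 0.53889121 -0.23326985  0.228     ] [ 0.54131925 -0.23013755  0.228     ]
T pad top edge front [[626.9, 91.9], [606.9, 78.4], [536.0, 91.2]]
S orange bottom [[416.6, -233.1], [377.5, -151.8]]
T orange top [[377.2, -148.2], [411.5, -241.1], [335.3, -270.4], [302.4, -174.1]]
T pillbox top, tub, [[700.4, -245.8], [683.8, -297.9], [654.8, -284.4], [670.2, -238.5]]
T jar [[454.1, 142.7]]
mortar [[426.6, -9.0]]
```

```bash
cat >> h.py <<'E'
O=np.array([.565,-.0485]);YAW=.138
ex=np.array([np.sin(YAW),np.cos(YAW)]);ey=np.array([-ex[1],ex[0]])
def jig(p):d=np.array(p)[...,:2]-O;return np.stack([d@ex,d@ey],-1)
def world(x,y,z):return np.r_[O+x*ex+y*ey,z]
def goto(x,y,z):
    s=observe();R=cv2.Rodrigues(s["orientation"])[0]
    sp=np.arctan2(np.cross(R[:2,1],-ex),R[:2,1]@-ex)  # world yaw still to turn
    print("t",round(s["time_s"],2),"tcp jig",np.round(jig(s["tool_pos"])*1000,1),round(s["tool_pos"][2],4),"F jig",np.round([s["force"][:2]@ex,s["force"][:2]@ey,s["force"][2]],2),"spin units",round(-sp/.12,3))
    print("shift units",np.round(R.T@(world(x,y,z)-s["tool_pos"])/.02,2))
E
python3 -m inch '[[[0,0,-1],0.63],[[0,0,-1],0.63],[[0,0,-1],0.63],[[0,0,-1],0.63],[[0,0,-1],0.63]]' 1 30
python3 - <<'E'
from h import *
goto(-.285,0,.33)
p=plane("top",[[424,234],[456,230],[465,263],[432,272]],.22);print(p,jig(p))
E
```

```text
time_s: 0.52
tool_pos: [0.1484, -0.6069, 0.332]
orientation: [-3.133, 0.223, 0.0]
force: [-1.0, 0.1, 0.3]
finger_gap: 0.0253
finger_force: 0.0
t 0.52 tcp jig [-610.4  335.8] 0.332 F jig [-0.05  0.99  0.35] spin units -0.033
shift units [ 16.73 -16.33   0.11]
[[ 0.39113691 -0.37565348  0.22      ]
 [ 0.39814458 -0.45709604  0.22      ]
 [ 0.31556835 -0.46931924  0.22      ]
 [ 0.2968399  -0.38564913  0.22      ]] [[-0.34796029  0.12720617]
 [-0.4276646   0.10906169]
 [-0.45113097  0.18917142]
 [-0.37083263  0.21923169]]
```

```bash
python3 -m inch '[[[0.93,-0.91,0],0],[[0.93,-0.91,0],0],[[0.93,-0.91,0],0],[[0.93,-0.91,0],0],[[0.93,-0.91,0],0],[[0.93,-0.91,0],0],[[0.93,-0.91,0],0],[[0.93,-0.91,0],0],[[0.93,-0.91,0],0],[[0.93,-0.91,0],0],[[0.93,-0.91,0],0],[[0.93,-0.91,0],0],[[0.93,-0.91,0],0],[[0.93,-0.91,0],0],[[0.93,-0.91,0],0],[[0.93,-0.91,0],0],[[0.93,-0.91,0],0],[[0.93,-0.91,0],0]]' >/dev/null
python3 - <<'E'
from h import *
goto(-.285,0,.195)
E
```

```text
t 2.02 tcp jig [-282.     0.3] 0.331 F jig [ 0.16 -1.17 -0.58] spin units -0.002
shift units [0.02 0.15 6.8 ]
```

```bash
python3 -m inch '[[[0,0.5,0.85],0],[[0,0,0.85],0],[[0,0,0.85],0],[[0,0,0.85],0],[[0,0,0.85],0],[[0,0,0.85],0],[[0,0,0.85],0],[[0,0,0.85],0],[[0,0,0],0]]' >/dev/null
python3 - <<'E'
from h import *
goto(-.245,0,.195)
a=cv2.resize(read_camera("top")[140:240,275:425,::-1],(750,500)[:2]);cv2.imwrite("pics/d.png",a)
E
```

```text
t 2.77 tcp jig [-292.4    2.4] 0.192 F jig [0.4  1.08 0.55] spin units -0.001
shift units [ 0.12 -2.37 -0.15]
```

View pics/d.png

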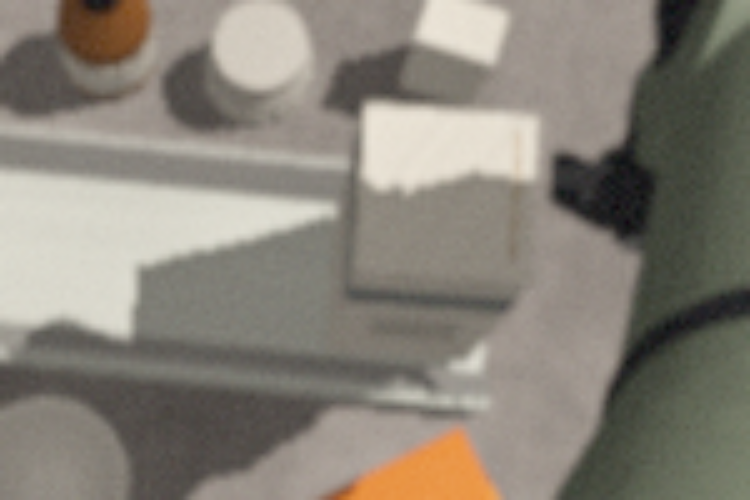

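Finger is at crop (570,180), just behind the carton's rear edge, whose midpoint is (531,202). I'll check the lateral alignment numerically.

```bash
python3 - <<'E'
from h import *
s=observe();f=lambda p:(p-[275,140])*5+2
print(f(proj("top",[s["tool_pos"],s["tool_pos"]+[0,0,.05],world(-.23,0,.228),world(-.23,.045,.228),world(-.23,-.045,.228),world(-.14,-.045,.228)])))
E
```

```text
[[636.88981676 234.05975108]
 [660.29400635 209.41824883]
 [530.79217414 202.65865556]
 [525.43196404 287.40119236]
 [536.05507442 119.58544349]
 [363.59623462 103.39502753]]
```

```bash
python3 - <<'E'
from h import *
a=read_camera("scene")[60:260,150:350,::-1];cv2.imwrite("pics/e.png",cv2.resize(a,(600,600),interpolation=cv2.INTER_CUBIC))
s=observe();f=lambda p:(p-[150,60])*3+1
print(f(proj("scene",[s["tool_pos"],s["tool_pos"]+[0,0,.073]])))
E
```

```text
[[166.86791377 261.91616153]
 [143.57691693 190.40199182]]
```

View pics/e.png

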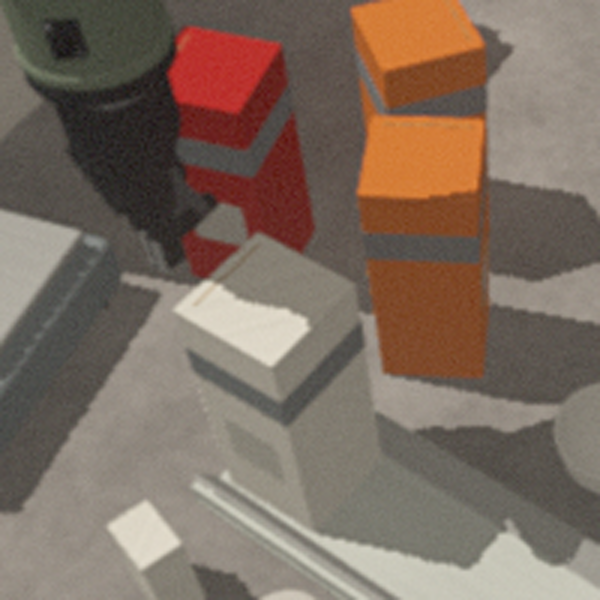

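A linkage knuckle at crop (200,210) sticks out about 45 mm towards the carton. I'll back off and turn the tool 90° so a clean finger side does the pushing.

```bash
sed -i 's/R\[:2,1\]/R[:2,0]/g' h.py; python3 - <<'E'
from h import *
print(observe()["joint_pos"])
goto(-.25,0,.195)
E
```

```text
[ 0.54076866  0.55814239 -0.09135203  1.63609774  0.05925708  0.951086
 -1.28026141]
t 2.87 tcp jig [-293.    1.] 0.1953 F jig [-0.63 -0.56  1.41] spin units 13.088
shift units [ 0.05 -2.15  0.01]
```

```bash
sed -i 's/,-ex)/,ex)/;s/@-ex)/@ex)/' h.py
python3 -m inch '[[[0,1,0],0],[[0,0.8,0],0],[[0,0,0],-0.935],[[0,0,0],-0.935],[[0,0,0],-0.935],[[0,0,0],-0.935],[[0,0,0],-0.935],[[0,0,0],-0.935],[[0,0,0],-0.935],[[0,0,0],-0.935],[[0,0,0],-0.935],[[0,0,0],-0.935],[[0,0,0],-0.935],[[0,0,0],-0.935],[[0,0,0],-0.935],[[0,0,0],-0.935],[[0,0,0],0]]' >/dev/null
python3 - <<'E'
from h import *
print(observe()["joint_pos"])
goto(-.25,0,.195)
E
```

```text
[ 0.84259911  0.61784524 -0.47405603  1.57465766  0.31512272  1.02478911
  0.14505717]
t 4.28 tcp jig [-330.4    0.9] 0.1962 F jig [-0.08 -0.76 -0.36] spin units 0.033
shift units [4.02 0.06 0.05]
```

```bash
python3 -m inch '[[[1,0,0],0],[[1,0,0],0],[[1,0,0],0],[[0.8,0,0],0],[[0.2,0,0],0],[[0.2,0,0],0],[[0.2,0,0],0],[[0.2,0,0],0],[[0.2,0,0],0],[[0.2,0,0],0],[[0.2,0,0],0]]' >/dev/null
python3 - <<'E'
from h import *
goto(-.18,0,.195)
E
```

```text
t 5.2 tcp jig [-225.1    0.9] 0.1953 F jig [-2.53  0.78  0.77] spin units -0.009
shift units [2.25 0.04 0.01]
```

```bash
python3 -m inch '[[[0.2,0,0],0],[[0.2,0,0],0],[[0.2,0,0],0],[[0.2,0,0],0],[[0.2,0,0],0],[[0.2,0,0],0],[[0.2,0,0],0],[[0.2,0,0],0],[[0.2,0,0],0],[[0.2,0,0],0]]' >/dev/null
python3 - <<'E'
from h import *
goto(-.165,0,.195)
cv2.imwrite("pics/f.png",cv2.resize(read_camera("scene")[100:300,180:400,::-1],(660,600)))
E
```

```text
t 6.03 tcp jig [-184.6    0.9] 0.1953 F jig [ 0.39 -0.09  0.27] spin units -0.002
shift units [0.98 0.04 0.01]
```

View pics/f.png

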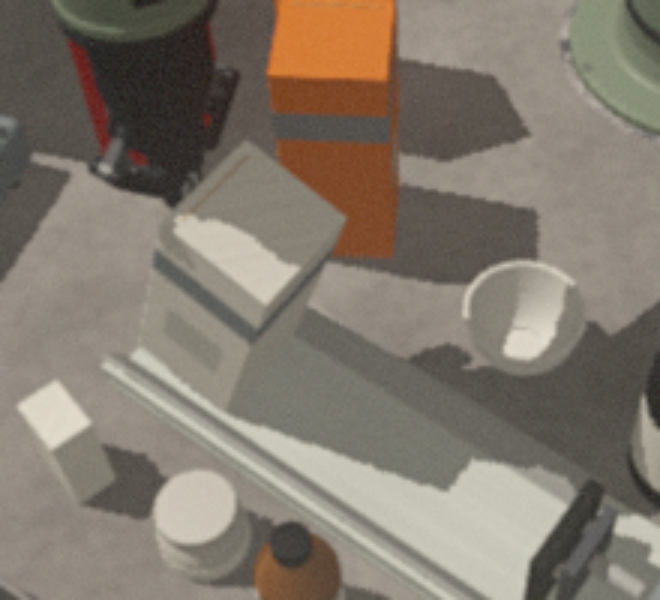

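The carton is tilting straight towards the press (lid at crop (255,225)). I'll keep pushing slowly.

```bash
python3 -m inch '[[[0.15,0,0],0],[[0.15,0,0],0],[[0.15,0,0],0],[[0.15,0,0],0],[[0.15,0,0],0],[[0.15,0,0],0],[[0.1,0,0],0],[[0,0,0],0],[[0,0,0],0],[[0,0,0],0],[[0,0,0],0],[[0,0,0],0]]' >/dev/null
python3 - <<'E'
from h import *
goto(-.165,0,.195)
cv2.imwrite("pics/g.png",cv2.resize(read_camera("scene")[100:300,180:400,::-1],(660,600)))
E
```

```text
t 7.08 tcp jig [-165.3    0.9] 0.1953 F jig [-0.34 -0.14  0.7 ] spin units -0.004
shift units [0.01 0.04 0.01]
```

View pics/g.png

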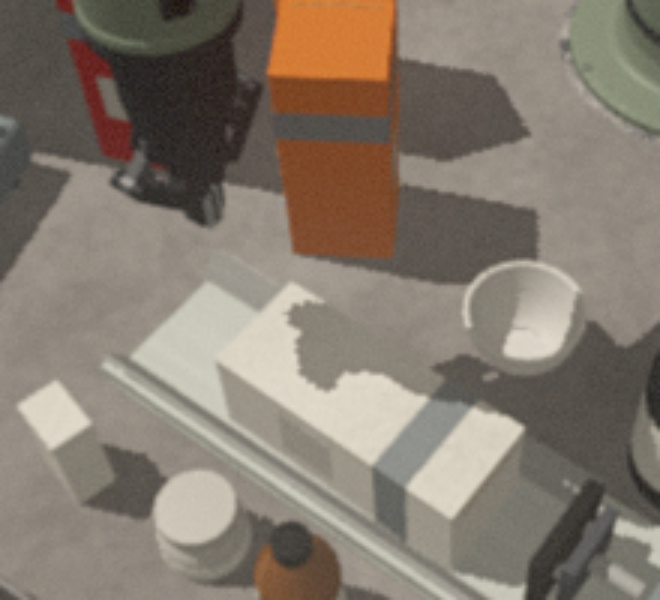

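It has fallen flat and straight. The top corners are at crop (217,360), (293,285), (523,428) and (450,515).

```bash
python3 - <<'E'
from h import *
p=plane("scene",np.array([[217,360],[293,285],[523,428],[450,515]])/3+[179.7,99.7],.098)
print(np.round(jig(p)*1000))
goto(-.21,0,.195);goto(-.21,0,.042)
E
```

```text
[[-133.  -45.]
 [-130.   42.]
 [  85.   38.]
 [  81.  -49.]]
t 7.13 tcp jig [-165.2    0.9] 0.1953 F jig [ 0.17 -0.09  0.67] spin units -0.003
shift units [-2.24  0.05  0.01]
t 7.13 tcp jig [-165.2    0.9] 0.1953 F jig [ 0.17 -0.09  0.67] spin units -0.003
shift units [-2.24  0.05  7.66]
```

```bash
python3 -m inch '[[[-1,0.12,0],0],[[-1,0,0],0],[[-0.2,0,0],0],[[0,0,0.95],0],[[0,0,0.95],0],[[0,0,0.95],0],[[0,0,0.95],0],[[0,0,0.95],0],[[0,0,0.95],0],[[0,0,0.95],0],[[0,0,0.95],0],[[0,0,0],0],[[0.8,0,0],0],[[0.8,0,0],0],[[0.3,0,0],0],[[0.3,0,0],0],[[0,0,0],0]]' >/dev/null
python3 - <<'E'
from h import *
goto(-.14,0,.042)
E
```

```text
t 8.55 tcp jig [-164.2   -1.9] 0.044 F jig [ 1.03  0.48 -0.36] spin units 0.007
shift units [ 1.21 -0.1   0.1 ]
```

```bash
for i in 1; do python3 -m inch '[[[0.3,0,0],0],[[0.3,0,0],0],[[0.3,0,0],0],[[0.2,0,0],0],[[0.2,0,0],0],[[0.2,0,0],0],[[0.2,0,0],0],[[0.2,0,0],0],[[0.2,0,0],0],[[0.2,0,0],0],[[0.2,0,0],0],[[0.2,0,0],0],[[0.2,0,0],0]]' >/dev/null; done
python3 - <<'E'
from h import *
goto(-.1,0,.042)
p=read_camera("scene")[100:300,180:400,::-1];cv2.imwrite("pics/k.png",cv2.resize(p,(660,600)))
E
```

```text
t 9.63 tcp jig [-106.7   -1.5] 0.0433 F jig [-3.13 -0.16  1.1 ] spin units -0.002
shift units [ 0.33 -0.08  0.06]
```

View pics/k.png

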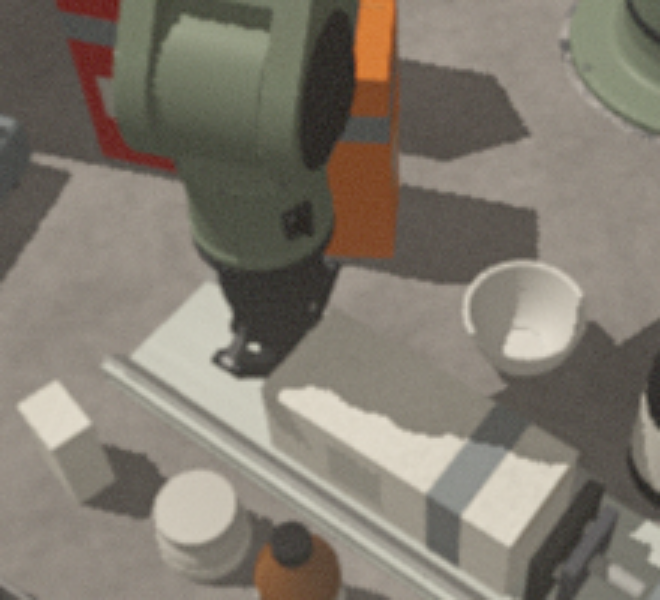

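The carton is sliding straight at about 3 N. Its lid, at crop (540,510), is close to the pad. I'll creep from here.

```bash
cat > f.py <<'E'
from h import *
s=observe();print("t",round(s["time_s"],2),"jx",np.round(jig(s["tool_pos"])*1000,2),"Fx",round(s["force"][:2]@ex,2),round(s["force"][2],1))
E
python3 -m inch '[[[0.07,0,0],0],[[0.07,0,0],0],[[0.07,0,0],0],[[0.07,0,0],0],[[0.07,0,0],0],[[0.07,0,0],0]]' >/dev/null; python3 f.py
python3 -m inch '[[[0.05,0,0],0],[[0.05,0,0],0],[[0.05,0,0],0]]' >/dev/null; python3 f.py
python3 -m inch '[[[0.05,0,0],0],[[0.05,0,0],0]]' >/dev/null; python3 f.py
```

```text
t 10.18 jx [-98.64  -1.51] Fx -2.19 -0.1
t 10.43 jx [-95.62  -1.52] Fx -2.55 -0.0
t 10.6 jx [-93.6   -1.51] Fx -2.47 -0.3
```

```bash
cat >> f.py <<'E'
import sys;sys.exit(s["force"][:2]@ex<-4.5)
E
python3 -m inch '[[[0.04,0,0],0],[[0.04,0,0],0]]' >/dev/null; python3 f.py &&
python3 -m inch '[[[0.04,0,0],0],[[0.04,0,0],0]]' >/dev/null; python3 f.py &&
python3 -m inch '[[[0.04,0,0],0],[[0.04,0,0],0]]' >/dev/null; python3 f.py &&
python3 -m inch '[[[0.04,0,0],0],[[0.04,0,0],0]]' >/dev/null; python3 f.py &&
python3 -m inch '[[[0.04,0,0],0],[[0.04,0,0],0]]' >/dev/null; python3 f.py &&
python3 -m inch '[[[0.04,0,0],0],[[0.04,0,0],0]]' >/dev/null; python3 f.py &&
python3 -m inch '[[[0.04,0,0],0],[[0.04,0,0],0]]' >/dev/null; python3 f.py &&
python3 -m inch '[[[0.04,0,0],0],[[0.04,0,0],0]]' >/dev/null; python3 f.py
```

```text
t 10.77 jx [-92.58  -1.45] Fx -8.54 1.3
t 10.77 jx [-92.58  -1.45] Fx -8.54 1.3
t 10.77 jx [-92.58  -1.45] Fx -8.54 1.3
t 10.77 jx [-92.58  -1.45] Fx -8.54 1.3
t 10.77 jx [-92.58  -1.45] Fx -8.54 1.3
t 10.77 jx [-92.58  -1.45] Fx -8.54 1.3
t 10.77 jx [-92.58  -1.45] Fx -8.54 1.3
t 10.77 jx [-92.58  -1.45] Fx -8.54 1.3True
True
True
True
True
True
True
True
```

```bash
python3 -m inch '[[[0,0,0],0]]' >/dev/null; python3 f.py 2>&-;python3 -m inch '[[[0.02,0,0],0],[[0,0,0],0]]' >/dev/null; python3 f.py 2>&-
```

```text
t 10.85 jx [-92.55  -1.43] Fx -5.26 0.6
t 11.02 jx [-92.5   -1.37] Fx -6.58 1.3
```

```bash
python3 -m inch '[[[0.025,0,0],0],[[0.025,0,0],0],[[0,0,0],0]]' >/dev/null; python3 f.py 2>&-;python3 -m inch '[[[0,0,0],0],[[0,0,0],0]]' >/dev/null; python3 f.py 2>&-
```

```text
t 11.27 jx [-92.03  -1.27] Fx -9.76 1.7
t 11.43 jx [-92.    -1.31] Fx -9.83 2.6
```

```bash
python3 -m inch '[[[0.025,0,0],0],[[0.025,0,0],0],[[0,0,0],0]]' >/dev/null; python3 f.py 2>&-;python3 -m inch '[[[0,0,0],0],[[0,0,0],0]]' >/dev/null; python3 f.py 2>&-
```

```text
t 11.68 jx [-91.62  -1.18] Fx -12.62 1.7
t 11.85 jx [-91.61  -1.19] Fx -11.83 2.9
```

```bash
python3 -m inch '[[[0.02,0,0],0],[[0.02,0,0],0],[[0,0,0],0]]' >/dev/null; python3 f.py 2>&-;python3 -m inch '[[[0,0,0],0],[[0,0,0],0],[[0,0,0],0],[[0,0,0],0],[[0,0,0],0],[[0,0,0],0],[[0,0,0],0]]' >/dev/null; python3 f.py 2>&-;python3 -m inch '[[[0,0,0],0],[[0,0,0],0],[[0,0,0],0],[[0,0,0],0],[[0,0,0],0],[[0,0,0],0],[[0,0,0],0],[[0,0,0],0]]' >/dev/null; python3 f.py 2>&-
```

```text
t 12.1 jx [-91.3   -1.07] Fx -14.95 3.7
t 12.68 jx [-91.29  -1.09] Fx -14.62 4.2
t 13.35 jx [-91.3   -1.07] Fx -14.92 2.6
```

```bash
python3 -m inch '[[[-0.05,0,0],0],[[-0.05,0,0],0],[[-0.05,0,0],0],[[-0.05,0,0],0],[[-0.05,0,0],0],[[-0.1,0,0],0],[[-0.2,0,0],0],[[-0.5,0,0],0],[[-0.8,0,0],0],[[-0.8,0,0],0],[[-0.8,0,0],0],[[0,0,-1],0],[[0,0,-1],0],[[0,0,-1],0],[[0,0,-1],0],[[0,0,-1],0],[[0,0,-1],0],[[0,0,0],0],[[0,0,0],0],[[0,0,0],0]]' >/dev/null; python3 f.py 2>&-
python3 - <<'E'
from h import *
p=read_camera("scene")[100:300,180:400,::-1];cv2.imwrite("pics/m.png",cv2.resize(p,(660,600)))
E
```

```text
t 15.02 jx [-158.52   -1.14] Fx 1.35 -1.0
```

View pics/m.png

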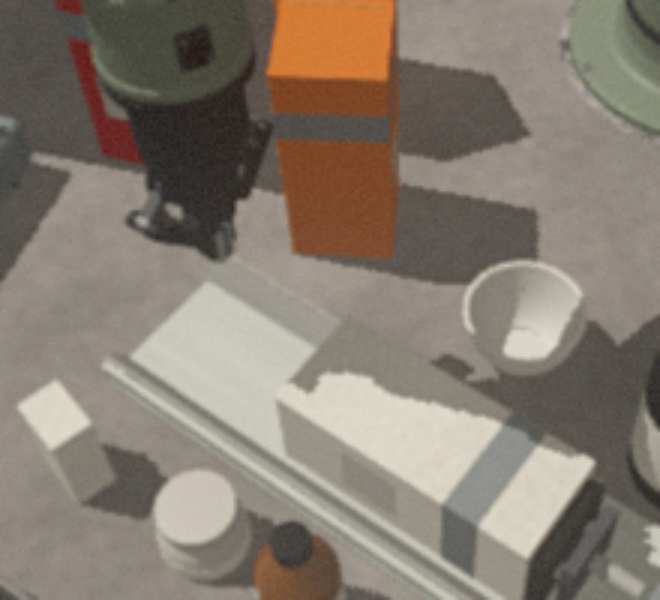

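The carton lies straight with its lid at the pad (crop (590,465) to (525,560)), the bystanders haven't moved and the arm is clear. I'm handing it in.

```bash
python3 -c "
from cell import job_done
print(job_done())"
```

```text
the job is handed in; nothing more can be done
None
```

The carton was tipped flat along the channel and pushed to the pad, pressed there with an estimated 12 N (15 N at the wrist less about 2.5 N of sliding friction) for over a second, then released lying straight; the job was handed in at about 15 s, and no verdict was returned.

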